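Zero the scale under the bowl

TASK

Get the scale that carries the round bowl ready for weighing: with the fingertips press its oblong on key gently, well down, for about a second and let it come back up, then do the same with its large round zero key, and draw back. Press no other key, do not touch the other scale, and leave the bowl and everything else standing where it is.

Things in the scene. Friction and masses are not known exactly. Their poses are not given: they have to be found in the camera images.
- scale_a: the scale under the round bowl: white, 260 x 176 mm, fixed; origin at the centre of its underside, z up, x from its key panel (roughly facing the robot) to its steel platform. Panel top 38 mm up; platform 158 x 170 mm, top 52 mm up, centred at x +50 mm. Three grey spring keys in a row along y, 52 mm apart, at x -108 mm; tops 52 mm up, 14 mm proud of the panel
- scale_b: the other portion scale, identical in every way, carrying the oblong tray; the two scales stand left and right of the middle and may be swapped
- scale_a_on_top (a point): point at the centre of the top of the on (oblong, 32 mm along the scale's x by 16 mm) key of scale_a; left end of the row, +52 mm in the scale's y; it moves down with the key
- scale_a_unit_top (a point): point at the centre of the top of the units (small round, 16 mm diameter) key of scale_a; middle of the row; it moves down with the key
- scale_a_tare_top (a point): point at the centre of the top of the zero (large round, 30 mm diameter) key of scale_a; right end of the row, -52 mm in the scale's y; it moves down with the key
- scale_a_on (a joint): travel of the oblong on key of scale_a, m: 0 up, 0.009 fully down; sprung, 0.7 N to start, about 8 N fully down, comes back up by itself; counts as pressed beyond 0.0035
- scale_a_unit (a joint): travel of the small round units key of scale_a, m, same range
- scale_a_tare (a joint): travel of the large round zero key of scale_a, m: 0 up, 0.009 fully down; sprung, 0.7 N to start, about 8 N fully down, comes back up by itself; counts as pressed beyond 0.0035
- scale_b_on (a joint): travel of the oblong key of scale_b, m, same range
- scale_b_unit (a joint): travel of the small round key of scale_b, m, same range
- scale_b_tare (a joint): travel of the large round key of scale_b, m, same range
- bowl: loose round steel bowl, rim diameter 144 mm, 50 mm high, empty, on the platform of scale_a, rim 102 mm above the table; origin at the centre of its underside
- tray: loose oblong steel tray 130 x 150 x 25 mm on the platform of scale_b, with two carrot stubs standing in it; origin at the centre of its underside
- stub_t1: carrot stub 45 mm tall, foot 38 mm across, standing in the tray; origin under its foot
- stub_t2: carrot stub 40 mm tall, foot 38 mm across, standing in the tray; origin under its foot
- jar: loose glass jar, 44 mm diameter, 85 mm tall, standing between the two scales; origin under its foot
- stub_mid: loose carrot stub 75 mm tall, foot 38 mm across, standing between the scales; origin under its foot
- chunk: loose carrot disc 34 mm diameter, 25 mm tall, on the table near the front between the scales; origin under it
- cup: loose steel cup 56 mm diameter, 60 mm tall, beyond the carrot stub between the scales; origin under its foot
Not all that is in view belongs to the job. Leave any green, orange or yellow look-alike of the bowl alone.

How it is judged (in metres and radians):
On the way, in this order (a step that is already met when the one before it is completed fails the run):
1. the oblong on key of the bowl's scale is held down (past 3.5 mm of its 9 mm) for 0.4 s (value of joint scale_a_on above 0.0035 m), for 0.4 s.
2. that key is let back up, the zero key still up (value of joint each of scale_a_on, scale_a_tare below 0.001 m), for 0.1 s.
3. the large round zero key of the bowl's scale is held down (past 3.5 mm of its 9 mm) for 0.4 s (value of joint scale_a_tare above 0.0035 m), for 0.4 s.
At the end, for the whole second after the job is handed in: All six keys are up again (within 1 mm), the bowl stands level and at rest on its scale, and the bowl, the tray and all the other loose things are within 10 mm of where they began (all of step 2 and value of joint each of scale_a_unit, scale_b_on, scale_b_unit, scale_b_tare below 0.001 m and horizontal distance between bowl and scale_a below 0.075 m and z of bowl in the frame of scale_a below 0.058 m and angle between bowl's own z axis and vertical below 0.1 rad and linear speed of bowl below 0.02 m/s and distance of each of bowl, tray, jar, stub_mid, chunk, cup from where it was at the start of the episode below 0.01 m); the robot touches nothing.
It fails at once if any other key (units key, or any key of the other scale) is pressed by more than 2 mm (value of joint any of scale_a_unit, scale_b_on, scale_b_unit, scale_b_tare above 0.002 m).
It fails at once if both keys are pressed at the same time (value of joint each of scale_a_on, scale_a_tare above 0.002 m).
It fails at once if the robot pushes on the scale with more than 25 N (contact force between any of the fingers, the arm and scale_a above 25 N).
It fails at once if the robot touches the other scale (more than 1 N) (contact force between any of the fingers, the arm and scale_b above 1 N).
It fails at once if the bowl, the tray or another loose thing is moved or lifted by more than 10 mm, or the bowl or tray is tipped by more than 0.15 rad (distance of any of jar, stub_mid, chunk, cup, bowl, tray, stub_t1, stub_t2 from where it was at the start of the episode above 0.01 m or angle between any of bowl, tray's own z axis and vertical above 0.15 rad).
It also fails if it takes over 45 s, if anything falls off the work surface, if the arm or the gripper's body presses on something with over 40 N, if the wrist force passes 120 N, or if a joint passes its speed limit or range.

ROBOT

A 6-joint arm with a two-finger parallel gripper is mounted at the origin on the work surface. World frame = base frame: x ahead of the robot, y to its left, z up, the work surface at z = 0. Lengths are in mm, angles in rad, forces in N, time in s.
With the tool pointing down it reaches from about 325 to 875 mm from the base axis. Payload 4.4 kg.
Tool frame: the origin (TCP) lies on the centre line of the jaws, within the pads' length; the fingertips stand ahead of it and the grasp point (between the pads) lies 6 mm ahead of it (ctrl.tcp_to_tips is the z of the fingertips in the tool frame, in mm); z points along the fingers, y is the line along which they close (so a half turn about z gives the same grasp; the last joint's range is limited). The gripper opens to 85 mm and grips with 20 to 120 N. Pads are 22 mm wide; open, the fingers measure 114 mm over their backs; the gripper's body (76 mm by 85 mm) begins 54 mm behind the grasp point. The pads swing forward as they close: fully open they stand 13 mm farther back than shut.
Start: joints at [1.173, 0.207, 1.542, -0, 1.393, -0.15], TCP at [140.484, 557.577, 256.282] pointing down, gripper open.
Joint ranges: [-2.73, 2.73], [-0.86, 2.22], [0.23, 2.46], [-1.11, 4.25], [0.08, 2.63], [-2.82, 2.82]. Speed limits (rad/s): [2.79, 2.79, 3.14, 3.14, 3.14, 3.14].

INTERFACE

Orientations are given as a 3x3 rotation matrix whose columns are the frame's x, y, z axes.
In Python, from plant import ctrl, sensors, optics gives the robot as it stands. Calls block until the motion is done:
- ctrl.move_ptp(position, orientation): joint-space move of the TCP to a pose.
- ctrl.move_l(position, rot=None, vel=150, threshold=None): straight line of the TCP; rot=None keeps the orientation; vel is the mean speed in mm/s. With threshold (N) it stops when the force on the tool has changed by that much, and returns True; else False.
- ctrl.set_joints(angles): joint-space move.
- ctrl.gripper_to(opening, force=None): finger opening in mm; force is the grip in N (None keeps the last); returns when the fingers have stopped.
- ctrl.hold(seconds).
- ctrl.solve_ik(position, orientation): joint angles nearest the present ones, or None.
- sensors.read_state(): the state.
- optics.grab_frame(name): name is "side" or "top"; returns (picture, depth): 400x640x3 uint8, red, green, blue; 400x640 float32, mm along the optical axis (not along the pixel's ray), 0 where there is no reading.
- optics.camera_params(name): a dict with "mtx" (3x3 intrinsics, pixels), "k1" (the pictures are not rectified: a ray, as slopes to the right and down, at radius r is drawn at 1 + k1 r^2 times it, then the intrinsics apply), "R" (3x3) and "t" (3): a world point X has camera coordinates R X + t. Camera axes: x right, y down, z forward; pixel columns grow to the right and rows downward; lengths in mm; the calibration is good to about 2 mm. A picture is of the moment at which its call begins. camera_params takes no time and is no camera call.
A pose or a line that the arm cannot do raises ctrl.MotionError and nothing moves.
- ctrl.finish_job(): hands the job in; it is judged then, once.
The state is a dict: "t": time; "q": joint angles; "qvel": joint speeds; "tau": joint torques, N m; "eef_pos": TCP position; "eef_rot": TCP orientation; "force": force on the tool from outside, world axes, zero at the start; "wrist_torque": the same for the moment, N m; "grip_width": finger opening in mm; "grasp_force": force on a finger pad.
Only numpy, scipy, OpenCV 4.12 (cv2) and the standard library are available. Lean on these libraries where they do the work, as an engineer would, in place of code of your own. Each camera call takes 0.05 s, during which the arm holds its last target. There are 200 camera calls.

## Working session

There is one attempt and no reset: what is moved stays moved. The work goes in short steps, each a Python script; the robot and the scene stay as the last script left them, time stands still between calls to the robot, and variables do not carry over. Pictures are saved under pics/ and viewed, at most 10 in all, crops included, and the job is handed in when it is done.

```bash
mkdir -p pics; cat > h.py <<'E'
import numpy as np, cv2
from plant import ctrl, sensors, optics
def world(name, depth, uv):
    p=optics.camera_params(name); uv=np.atleast_2d(uv).astype(float)
    K=np.array(p["mtx"]); R=np.array(p["R"]); t=np.array(p["t"])
    s=cv2.undistortPoints(uv[:,None,:],K,np.array([p["k1"],0,0,0.]))[:,0]
    d=depth[uv[:,1].round().astype(int),uv[:,0].round().astype(int)] if np.ndim(depth)==2 else depth
    c=np.c_[s,np.ones(len(s))]*np.reshape(d,(-1,1))
    return (c-t)@R
def save(n,im): cv2.imwrite(n,cv2.cvtColor(im,cv2.COLOR_RGB2BGR))
E
python3 - <<'E'
from h import *
for n in("top","side"):
    im,d=optics.grab_frame(n); save(f"pics/{n}0.png",im); np.savez(f"pics/{n}0.npz",im=im,d=d)
    p=optics.camera_params(n); print(n,p)
print(ctrl.tcp_to_tips, sensors.read_state())
E
```

```text
top {'mtx': array([[491.34565769,   0.        , 311.96128288],
       [  0.        , 491.34565769, 198.57385519],
       [  0.        ,   0.        ,   1.        ]]), 'k1': -0.12286043961609443, 'R': array([[ 3.29952881e-02, -9.99455160e-01,  8.32935881e-04],
       [-9.77029088e-01, -3.24304618e-02, -2.10623896e-01],
       [ 2.10536152e-01,  6.13579354e-03, -9.77566816e-01]]), 't': array([-163.80485057,  512.67369209, 1408.86290818])}
side {'mtx': array([[430.01869127,   0.        , 319.92957717],
       [  0.        , 430.01869127, 205.90163141],
       [  0.        ,   0.        ,   1.        ]]), 'k1': -0.11535709383685534, 'R': array([[-0.99202297, -0.1254756 ,  0.01209507],
       [-0.1020619 ,  0.74316908, -0.66127384],
       [ 0.07398505, -0.65723328, -0.75004708]]), 't': array([ 497.87786238,  231.96889777, 1162.15012532])}
25.0 {'t': 0.1, 'q': array([ 1.17350864e+00,  2.07356140e-01,  1.54282450e+00,  5.77521977e-06,
        1.39354925e+00, -1.50500297e-01]), 'qvel': array([ 1.78077811e-03, -1.29530451e-03, -5.67688461e-03, -1.11108297e-03,
        2.83182557e-04, -8.04531918e-05]), 'tau': array([-1.22911268e-03, -3.84092188e+01, -2.92548537e+01, -2.82123483e-04,
        4.81498646e-03, -1.61004675e-05]), 'eef_pos': array([140.22175072, 556.96989677, 255.22336492]), 'eef_rot': array([[-9.69701848e-01,  2.44290060e-01, -8.32180720e-04],
       [ 2.44291260e-01,  9.69699905e-01, -1.96858050e-03],
       [ 3.26060916e-04, -2.11223062e-03, -9.99997716e-01]]), 'force': array([-0.92764902, -0.62098392,  0.45790341]), 'wrist_torque': array([-0.01389759, -0.00763278, -0.0348463 ]), 'grasp_force': 0.0, 'grip_width': 85.64519305206915}
```

View pics/top0.png

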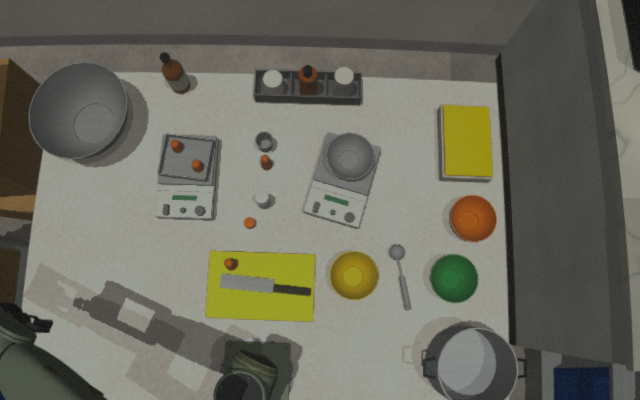

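View pics/side0.png

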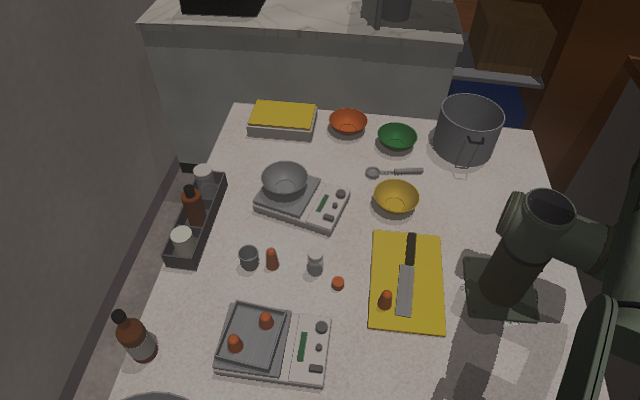

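The top view shows two scales: one at (187,178) carrying the tray with stubs, and one at (343,178) carrying the grey round bowl. The second one is scale_a. Its keys run from about (319,205) to (350,217). I'll confirm this in one enlarged crop.

```bash
python3 - <<'E'
from h import *
z=np.load("pics/top0.npz"); im,d=z["im"],z["d"]
c=cv2.resize(im[125:235,290:400],None,fx=5,fy=5,interpolation=cv2.INTER_CUBIC)
save("pics/crop1.png",cv2.convertScaleAbs(c,alpha=1.3))
E
```

```text
(no output)
```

View pics/crop1.png

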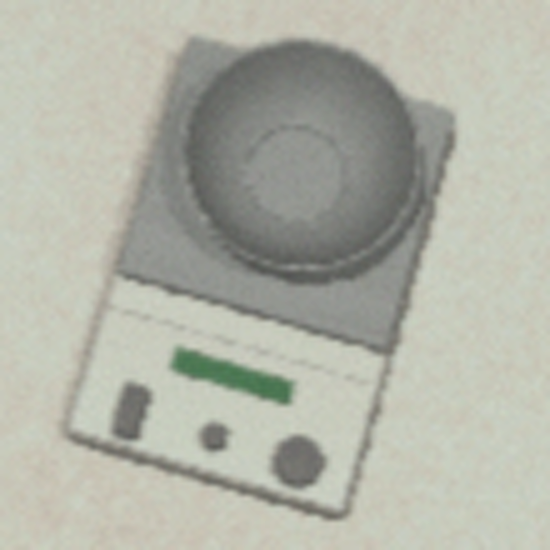

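```bash
cat >> h.py <<'E'
def plane(name,uv,z):
    a=world(name,np.array([500.]*len(uv)),uv); b=world(name,np.array([1500.]*len(uv)),uv)
    return a+(b-a)*((z-a[:,2])/(b-a)[:,2])[:,None]
E
python3 - <<'E'
from h import *
z=np.load("pics/top0.npz"); d=z["d"]
uv=290*np.array([1,0])+125*np.array([0,1])+(np.array([[131,411],[214,437],[298,461]])+.5)/5-.5
print(uv); P=plane("top",uv,52); print(P); print(world("top",d,uv))
print(np.linalg.norm(np.diff(P,axis=0),axis=1))
print("side",plane("side",np.array([[329,217],[335,206],[341,194.]]),52))
ctrl.gripper_to(0); print(ctrl.tcp_to_tips, sensors.read_state()["grip_width"])
E
```

```text
[[315.8 206.8]
 [332.4 212. ]
 [349.2 216.8]]
[[ 493.75749728 -158.97131873   52.        ]
 [ 479.66282778 -208.70514695   52.        ]
 [ 466.82991306 -258.84865024   52.        ]]
[[ 494.23822073 -158.97679736   49.57435881]
 [ 479.239225   -208.6220334    54.24900888]
 [ 467.16174723 -258.98171551   50.15028996]]
[51.6924886  51.75958484]
side [[ 495.18512236 -154.0602165    52.        ]
 [ 482.1464827  -199.25316432   52.        ]
 [ 468.87838018 -250.74789342   52.        ]]
25.0 -0.09855956273493413
```

```bash
cat >> h.py <<'E'
ON=np.array([493.9,-158.5]); TARE=np.array([467.2,-258.3])
sy=np.r_[(ON-TARE)/np.linalg.norm(ON-TARE),0]; sx=np.array([sy[1],-sy[0],0])
ROT=np.c_[-sx,sy,[0,0,-1.]]
E
python3 - <<'E'
from h import *
ctrl.move_ptp([*ON,255],ROT)
ctrl.move_l([*ON,105],vel=100); ctrl.hold(.3)
s=sensors.read_state(); print(s["t"],s["q"],s["eef_pos"],s["force"])
im,d=optics.grab_frame("top"); im2,_=optics.grab_frame("side")
f=lambda i,a,b:cv2.resize(i[a:a+100,b:b+100],(400,400),interpolation=cv2.INTER_CUBIC)
save("pics/close.png",cv2.convertScaleAbs(np.hstack([f(im,140,280),f(im2,140,270)]),alpha=1.3))
E
```

```text
5.625 [-4.77480726e-01  2.68488310e-01  1.81008089e+00 -6.09950551e-07
  1.06250891e+00 -1.78686995e+00] [ 494.04642271 -158.57110774  105.24972347] [ 0.24135806 -0.3125074  -0.65517686]
```

View pics/close.png

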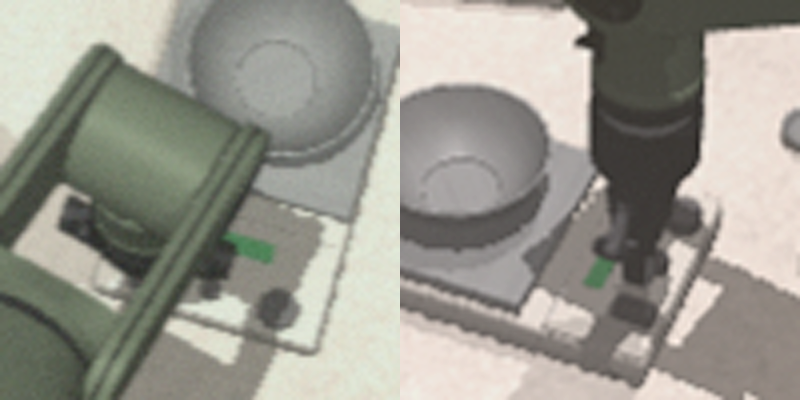

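The close look shows the fingertips directly over the oblong key: side view, tips at crop (643,270), key at (635,312). Next I press it with force feedback.

```bash
cat >> h.py <<'E'
def press(P):
    ctrl.move_l([*P,82],vel=60); ctrl.hold(.3)
    f0=sensors.read_state()["force"][2]
    hit=ctrl.move_l([*P,70],vel=8,threshold=2.5)
    s=sensors.read_state(); z=s["eef_pos"][2]; print("hit",hit,z,s["force"]-[0,0,f0])
    if not hit or not 72<z<79: return False
    ctrl.move_l([*P,z-4.],vel=8,threshold=9)
    ctrl.hold(1.0)
    s=sensors.read_state(); print("down",s["eef_pos"],s["force"][2]-f0)
    ctrl.move_l([*P,105],vel=40); ctrl.hold(.3)
    s=sensors.read_state(); print("up",s["t"],s["eef_pos"],s["force"][2]-f0)
    return True
E
python3 - <<'E'
from h import *
print(press(ON))
E
```

```text
hit True 74.5312203143335 [ 0.1553389  -0.5934743   3.64561452]
down [ 493.93754589 -158.51955003   70.80901899] 6.7189081902073005
up 10.4083 [ 493.79410465 -158.43406466  104.80003382] 0.7813224432830319
True
```

The on key reached about 6.7 N, roughly 6–7 mm down, which matches its spring. Next is the zero key.

```bash
python3 - <<'E'
from h import *
ctrl.move_l([*TARE,105],vel=100)
ok=press(TARE); print(ok)
if ok:
    ctrl.move_l([*TARE,220],vel=120)
    ctrl.move_l([*(TARE*0.85),240],vel=100); ctrl.hold(.5)
im,d=optics.grab_frame("side"); old=np.load("pics/side0.npz")["im"]
f=lambda i:cv2.resize(i[100:320,200:420],(400,400),interpolation=cv2.INTER_CUBIC)
save("pics/end.png",np.hstack([f(old),f(im)])); print(sensors.read_state()["t"])
E
```

```text
hit True 74.5121413903582 [-0.12751339 -0.69876887  2.7595049 ]
down [ 467.23781853 -258.35033922   70.81475255] 4.995675860998302
up 16.275 [ 467.08013343 -258.20553103  104.77862141] -0.7723688313764113
True
18.9083
```

View pics/end.png

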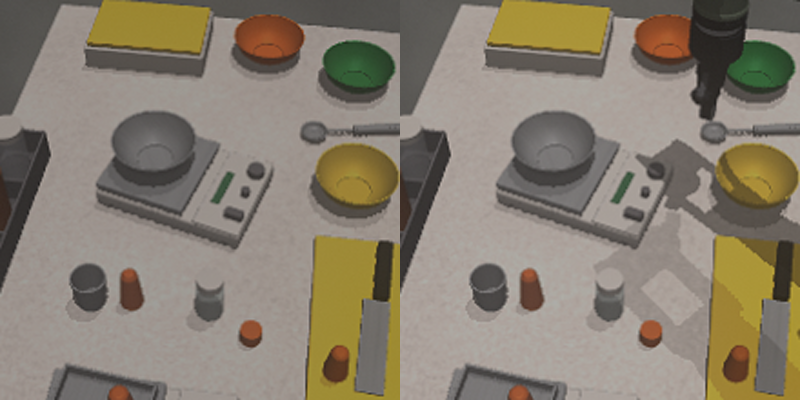

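The before/after comparison shows the bowl at (555,145), the scale and all loose things unmoved, and the keys up. The zero key was pressed to the same tool height as the on key, with 5–6 N, so I'm handing in.

```bash
python3 -c "
from h import *
print(ctrl.finish_job())"
```

```text
the job is handed in; nothing more can be done
None
```

I pressed the bowl scale's on key and then its zero key, each about 6 mm down for about a second and let back up; nothing else moved in the before/after pictures, the arm is drawn back, and the job is handed in (no verdict was returned).

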